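# Clamp a dowel in a tilted hobby chuck

## Robot

A 6-joint arm with a two-finger parallel gripper is mounted at the origin on the work surface. World frame = base frame: x ahead of the robot, y to its left, z up, the work surface at z = 0. Lengths are in mm, angles in rad, forces in N, time in s.
With the tool pointing down it reaches from about 350 to 975 mm from the base axis. Payload 7.1 kg.
Tool frame: the origin (TCP) lies midway between the tips of the shut fingers; the grasp point (between the pads) lies ctrl.tcp_to_grasp behind it (ctrl.tcp_to_grasp is the distance from the TCP to the grasp point, in mm); z points along the fingers, y is the direction in which the jaws open and shut (so a half turn about z gives the same grasp; the last joint's range is limited). The gripper opens to 88 mm and grips with 3 to 60 N. Pads are 20 mm wide; open, the fingers measure 115 mm over their backs; the gripper's body (75 mm by 178 mm) begins 61 mm behind the grasp point.
Start: joints at [-1.293, 0.423, 1.63, -0, 1.089, -0.019], TCP at [182.806, -597.651, 222.675] pointing down, gripper open.
Joint ranges: [-3, 3], [-0.9, 2.11], [0.09, 2.58], [-1.31, 4.45], [0.11, 2.69], [-2.54, 2.54]. Speed limits (rad/s): [2.39, 2.39, 3.01, 3.14, 3.14, 3.14].

## Interface

Orientations are given as a rotation vector (axis times angle).
In Python, from workcell import ctrl gives the robot as it stands.
- The arm moves only by the tool play_rows, never from a script. Its argument "increments" is text: rows parted by semicolons, each of 5 numbers parted by spaces: the opening, from 0 (shut) to 1 (fully open), then the shift along the world's x, y, z in m, then the turn about the world's z in degrees. A call has 1 to 20 rows; each row shifts and turns the commanded pose from where the row before left it; what a row does not reach is not made up. A row lasts 1/10 s, in which the tool goes at most 50 mm and 8.59 degrees, less where a joint would pass 70% of its speed; a pose out of reach is approached as far as the arm can. A call is refused whole if a number of a shift passes 0.05 or a number of a turn 8.59, either way. A call with a gripper value outside its range is refused whole. The fingers move at their own pace and stop on an object; the grip force is fixed at half the most. Time passes only in rows, so rows that do not move let the fingers close. It gives the time, the measured TCP pose, the force and the opening at its end, in the units of the state.
- ctrl.get_obs(): the state, without advancing time (a new reading comes with each control period).
- ctrl.get_image(name): name is "scene" or "top"; returns a dict with "img" (400x640x3 uint8, red, green, blue), "range_z" (400x640 float32, mm along the optical axis (not along the pixel's ray), 0 where there is no reading), "vertical_fov" (degrees; the focal length in pixels is half the picture's height over the tangent of half this angle, whatever the lens; pixels are square), "cx", "cy" (the principal point, pixels), "origin" and "attitude" of the camera in the world. Camera axes: x right, y down, z forward; pixel columns grow to the right and rows downward; lengths in mm; the calibration is good to about 2 mm. A picture is of the moment at which its call begins.
- ctrl.close_job(): hands the job in, once; it reports no verdict.
The state is a dict: "t": time; "qpos": joint angles; "qvel": joint speeds; "joint_torque": joint torques, N m; "ee_pos": TCP position; "orientation": TCP orientation; "ft_force": force on the tool from outside, world axes, zero at the start; "moment": the same for the moment, N m; "width": finger opening in mm.
Only numpy, scipy, OpenCV 4.12 (cv2) and the standard library are available. Lean on these libraries where they do the work, as an engineer would, in place of code of your own. Each camera call takes 0.05 s, during which the arm holds its last target. There are 200 camera calls.

## Task

Take the short beech dowel out of the grey rack and put it into the tilted hobby chuck, all the way down until it stands on the bottom of the bore. Then turn the black chuck sleeve clockwise (seen looking into the jaws) until the three jaws have closed on the dowel and the sleeve comes up firmly tight. Leave the dowel clamped there, and do not disturb the other things on the stool or in the rack.

Things in the scene. Friction and masses are not known exactly. Their poses are not given: they have to be found in the camera images.
- stool: low white plastic step stool, fixed; flat top 340 (x) by 500 (y), 110 above the table. Origin on the table under its centre. Everything for the task stands on its top
- chuck: hobby chuck stand: blue round suction foot, diameter 84, 34 high, fixed to the stool; origin at the centre of the foot's underside, z up. Its ball joint is locked with the chuck head leaning 35 degrees (0.61 rad) from vertical towards this body's -x. It can stand at either end of the stool
- chuck_mouth (a point): centre of the open face of the chuck (steel nose ring, outer diameter 34, bore 19); z axis points out of the chuck along its axis. The brass jaws stand 2 proud of this face
- chuck_seat (a point): centre of the bore's flat bottom, 32 below the mouth on the chuck axis, z axis out along the axis
- sleeve_grip (a point): point on the chuck axis at the height to grip the sleeve: black ribbed sleeve, diameter 44, 36 long along the axis (from 15 on the mouth side of this point to 21 on the foot side), mouth face 23 beyond this point. Its frame turns with the sleeve; z is the chuck axis, outwards
- sleeve (a joint): turn of the sleeve in rad; grows when turned clockwise seen looking into the jaws, range 0 to 3.9. Each rad moves all three jaws 1.4 mm inwards. At 0 the jaw faces stand on a circle of radius 9.5, so they meet a 12 dowel at about 2.5; it must be driven beyond that to clamp (resistance then rises). Stiff: it stays where it is left; turning it free takes 0.12 Nm
- jaw0: first of three brass jaws, moved together by the sleeve; origin on the chuck axis 68 below the mouth at sleeve 0, z along the chuck axis
- jaw1: second jaw, as jaw0, 120 degrees round
- jaw2: third jaw, as jaw0, 240 degrees round
- rack: grey plastic block 56 (x) by 134 (y) by 30 high, fixed on the stool at the other end from the chuck; origin centre of underside, z up. Three holes of 14 diameter, 22 deep, at y = -42, 0, 42 on its centre line hold the two dowels and the punch, in any order
- short_dowel: the short beech dowel: diameter 12, 64 long, 15 g, loose upright in a rack hole with 42 showing; origin at the centre of its lower end, z along its length
- short_dowel_center (a point): middle of the short dowel, 32 from either end
- long_dowel: beech dowel, diameter 12, 94 long, upright in the rack; origin at lower end. Leave alone
- punch: steel punch, diameter 12, 80 long (top 20 is thinner, 8), upright in the rack; origin at lower end. Leave alone
- level: yellow level 22 by 200 (y) by 40 high; origin centre of underside. Leave alone
- hammer: hammer, 205 long, 25 high, lying along its x with the red silicone handle to -x, steel head (70 across) at +x; origin under the middle. Leave alone
- case: closed small aluminium case 90 by 120 by 45 high with a press-button latch; origin centre of underside. Leave alone
- hex_keys: steel ring with four hex keys, about 75 by 45, 6 high; origin at the ring's centre. Leave alone
- tape_measure: orange tape measure 34 by 66 by 62 high; origin centre of underside. Leave alone

How it is judged (in metres and radians):
On the way, in this order (a step that is already met when the one before it is completed fails the run):
1. the short dowel stands on the bottom of the chuck bore (distance between short_dowel_center and chuck_seat below 0.037 m and angle between the z axis of short_dowel and the z axis of chuck_seat, either way round below 0.35 rad), for 0.2 s.
2. all three jaws are clamped on the dowel (distance between short_dowel_center and chuck_seat below 0.037 m and contact force between each of jaw0, jaw1, jaw2 and short_dowel above 5 N), for 0.3 s.
At the end, for the whole second after the job is handed in: The short dowel is fully down in the chuck bore (its middle within 37 mm of the bore bottom, 32 is home), within 0.1 rad of the chuck axis, each of the three jaws presses on it with more than 5 N, it is at rest, and every other thing lies within 30 mm of where it was (all of step 2 and angle between the z axis of short_dowel and the z axis of chuck_seat, either way round below 0.1 rad and linear speed of short_dowel below 0.01 m/s and distance of each of level, hammer, case, hex_keys, tape_measure, long_dowel, punch from where it was at the start of the episode below 0.03 m); the robot touches nothing.
It fails at once if any other thing on the stool or in the rack is moved more than 30 mm (distance of any of level, hammer, case, hex_keys, tape_measure, long_dowel, punch from where it was at the start of the episode above 0.03 m).
It also fails if it takes over 64 s, if anything falls off the work surface, if the arm or the gripper's body presses on something with over 40 N, if the wrist force passes 120 N, or if a joint passes its speed limit or range.

## Working session

There is one attempt and no reset: what is moved stays moved. The work goes in short steps, Python scripts to look and compute and a tool call to move; the robot and the scene stay as the last step left them, time stands still between calls to the robot, and variables do not carry over. Pictures are saved under pics/ and viewed, on a budget of 10 in all, crops included, one or two more only if the job needs it, and the job is handed in when it is done.

Besides the shell and the picture viewer there is one more tool, called by a JSON object that holds its "op" and its "data", one argument or row to a line. play_rows: Moves the arm, as the interface text tells. Its arguments: {"type":"object","properties":{"increments":{"type":"string"}},"required":["increments"]}

```bash
mkdir -p pics; ls; cat > h.py <<'E'
import numpy as np, cv2
from scipy.spatial.transform import Rotation as R
from workcell import ctrl
def cam(n):
    d=ctrl.get_image(n); a=np.array(d["attitude"],float)
    d["R"]=a if a.shape==(3,3) else R.from_rotvec(a).as_matrix()
    d["f"]=d["img"].shape[0]/2/np.tan(np.radians(d["vertical_fov"])/2); return d
def pts(d):
    v,u=np.mgrid[:d["img"].shape[0],:d["img"].shape[1]]; z=d["range_z"]
    p=np.stack([(u-d["cx"])/d["f"]*z,(v-d["cy"])/d["f"]*z,z],-1)
    return p@d["R"].T+np.array(d["origin"])
def save(d,name): cv2.imwrite("pics/"+name,d["img"][:,:,::-1])
E
python3 - <<'E'
from h import *
for n in("scene","top"):
    d=cam(n);save(d,n+"0.png");print(n,d["attitude"],d["origin"],d["f"],d["cx"],d["cy"]);np.savez(n+"0.npz",p=pts(d),img=d["img"])
print(ctrl.get_obs(),ctrl.tcp_to_grasp)
E
```

```text
pics
scene [-1.02552783 -2.38360059  1.07858158] [994.20544583 364.84071337 608.72848955] 394.7321273099295 317.45562362869725 199.45811676003456
top [-2.16883107  2.18462108 -0.19185473] [512.46218113  20.92991384 907.86575467] 464.79734879788026 319.4560828422408 199.70682235587304
{'t': 0.1, 'qpos': array([-1.29297098e+00,  4.23769732e-01,  1.63058395e+00,  1.61207937e-05,
        1.08860658e+00, -1.90038383e-02]), 'qvel': array([-0.0016537 , -0.00057344, -0.00048008,  0.00042851, -0.00077092,
        0.0009938 ]), 'joint_torque': array([-1.14483024e-03, -5.45613778e+01, -2.74325877e+01,  6.45372248e-02,
        1.89087878e-02, -2.30397393e-05]), 'ee_pos': array([ 182.69776642, -597.18747395,  221.98775583]), 'orientation': array([-3.10571500e+00, -4.64335935e-01,  2.54879228e-04]), 'ft_force': array([ 0.7850422 , -0.21721806,  0.49748652]), 'moment': array([-0.00593794,  0.02221641,  0.04839447]), 'width': 87.85833044536302} 18.700000000000003
```

View pics/scene0.png

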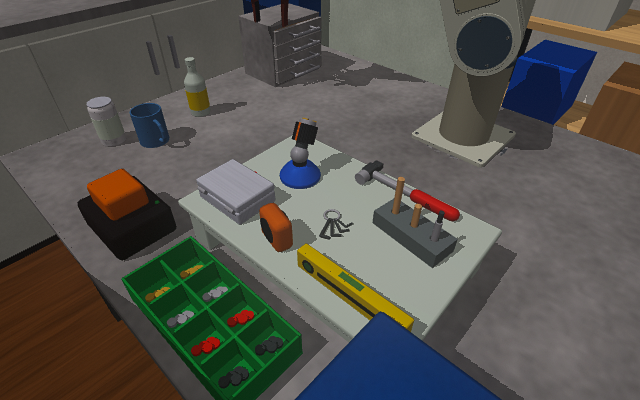

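View pics/top0.png

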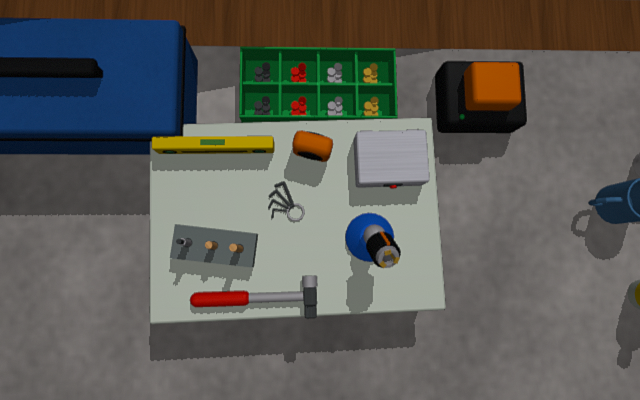

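Top view: rack holds the punch (184,242), short dowel (210,245) and long dowel (235,248); chuck foot is at (370,235) with its mouth at (387,257), leaning towards the robot and right. Scene view confirms that the middle dowel (416,215) is the short one.

```bash
cat > m.py <<'E'
from h import *
from scipy.optimize import least_squares
P=[];C=[]
for n in("top","scene"):
    z=np.load(n+"0.npz");p=z["p"];hsv=cv2.cvtColor(z["img"],cv2.COLOR_RGB2HSV)
    print(n,"stool z",np.median(p[...,2][(abs(p[...,2]-110)<12)]))
    wood=(hsv[...,0]>5)&(hsv[...,0]<22)&(hsv[...,1]>70)
    if n=="top":
        boxes={"short":(200,225,225,262),"long":(226,250,225,262),"punch":(172,195,225,262)}
    else: boxes={"short":(408,426,200,230),"long":(390,407,174,215),"punch":(427,446,208,242)}
    for k,(a,b,c,e) in boxes.items():
        q=p[c:e,a:b].reshape(-1,3);q=q[(q[:,2]>145)&(q[:,2]<230)]
        t=q[q[:,2]>q[:,2].max()-5]; print(k,len(q),"maxz",q[:,2].max().round(1),"top mean",t.mean(0).round(1), "all mid",((q.max(0)+q.min(0))/2).round(1))
    # rack top
    a,b,c,e=(160,265,215,285) if n=="top" else (365,465,190,270)
    q=p[c:e,a:b].reshape(-1,3);q=q[abs(q[:,2]-140)<4]
    r=cv2.minAreaRect(q[:,:2].astype(np.float32));print("rack",r)
    a,b,c,e=(340,405,205,275) if n=="top" else (275,325,112,195)
    q=p[c:e,a:b];hh=hsv[c:e,a:b]
    blue=(hh[...,0]>100)&(hh[...,0]<125)&(hh[...,1]>150)&(q[...,2]>112)&(q[...,2]<150)
    qb=q[blue];cc=qb[qb[:,2]<140];r=cv2.minEnclosingCircle(cc[:,:2].astype(np.float32));print("foot",len(cc),r,qb[:,2].max())
    up=q[(q[...,2]>165)]; print("upper",len(up),up.min(0).round(1),up.max(0).round(1))
    P.append(up)
    t=up[up[:,2]>up[:,2].max()-6];print("hi",t.mean(0))
    d=q[...,2]>165
    for row in range(0,q.shape[0],3):
        if d[row].any() and n=="top": print(row+c,[f"{int(x[0])},{int(x[1])},{int(x[2])}|{int(k[2])}" if x[2]>165 else "." for x,k in zip(q[row,::4],hh[row,::4])])
np.savez("up.npz",a=P[0],b=P[1])
E
python3 m.py
```

```text
top stool z 109.65098713931081
short 77 maxz 183.6 top mean [537.6 157.9 181.4] all mid [537.7 157.8 165.2]
long 90 maxz 214.0 top mean [532.7 116.6 211.7] all mid [532.5 116.4 181. ]
punch 92 maxz 200.8 top mean [542.6 199.3 197.9] all mid [542.6 198.8 172.9]
rack ((537.7603149414062, 158.460205078125), (134.66041564941406, 55.98406219482422), 82.93514251708984)
foot 864 ((550.2225341796875, -101.56816864013672), 40.896156311035156) 146.6082182624474
upper 1133 [ 500.5 -133.7  166.7] [568.4  20.9 907.9]
hi [512.46218113  20.92991384 907.86575467]
208 ['.', '.', '.', '.', '.', '.', '.', '.', '.', '.', '.', '.', '.', '.', '.', '.', '.']
217 ['.', '.', '.', '.', '.', '512,20,907|134', '.', '.', '.', '.', '.', '.', '512,20,907|170', '.', '.', '.', '.']
226 ['.', '.', '.', '.', '.', '.', '.', '565,-92,169|120', '564,-97,175|110', '564,-103,177|114', '564,-111,169|123', '.', '.', '.', '.', '.', '.']
229 ['.', '.', '.', '.', '.', '.', '.', '559,-90,176|106', '559,-96,179|127', '559,-102,181|138', '559,-110,176|121', '.', '.', '.', '.', '.', '.']
232 ['.', '.', '.', '.', '.', '.', '555,-85,
[... 2263 characters left out ...]
, '.', '.', '.', '.', '.', '.', '.', '.', '.', '.']
274 ['.', '.', '.', '.', '.', '.', '.', '.', '.', '.', '.', '.', '.', '.', '.', '.', '.']
scene stool z 110.21138628370724
short 149 maxz 183.6 top mean [539.2 160.4 181.8] all mid [539.2 159.3 164.6]
long 241 maxz 213.1 top mean [534.4 118.8 211.5] all mid [533.4 118.6 179.1]
punch 197 maxz 199.0 top mean [544.3 201.6 197.3] all mid [544.3 201.7 172.1]
rack ((511.47784423828125, 162.77894592285156), (134.77313232421875, 111.8055648803711), 82.7219009399414)
foot 687 ((554.9171142578125, -98.01386260986328), 40.74125289916992) 145.87317827434106
upper 779 [ 506.  -124.8  165.1] [994.2 364.8 608.7]
hi [994.20544583 364.84071337 608.72848955]
```

```bash
cat > m2.py <<'E'
from h import *
from scipy.optimize import least_squares
t=np.radians(35)
def ax(az):return np.array([np.sin(t)*np.cos(az),np.sin(t)*np.sin(az),np.cos(t)])
for n in("top","scene"):
    z=np.load(n+"0.npz");p=z["p"];a,b,c,e=(340,405,205,275) if n=="top" else (275,325,112,165)
    q=p[c:e,a:b];v=z["img"][c:e,a:b].max(-1);im=z["img"][c:e,a:b].astype(int)
    ok=(q[...,2]>165)&(q[...,2]<260)&(q[...,0]<600)
    blk=q[ok&(v<25)]
    f=lambda x:(np.linalg.norm(np.cross(blk-np.array([x[0],x[1],200]),ax(x[2])),axis=1)-22)
    s=least_squares(f,[540,-105,np.radians(215)],loss="soft_l1",f_scale=1.5)
    x=s.x;A=ax(x[2]);c0=np.array([x[0],x[1],200])
    r=f(x);h=(blk[abs(r)<2]-c0)@A
    print(n,len(blk),x[:2],np.degrees(x[2]),"rms",np.median(abs(r)),"h range",np.percentile(h,[1,5,50,95,99]))
    o=q[ok&(v>=60)];d=o-c0;hh=d@A;rr=np.linalg.norm(np.cross(d,A),axis=1)
    m=(rr>10)&(rr<18)&(hh>10);print("ring h",np.percentile(hh[m],[5,25,50,75,95]),m.sum())
    print("foot-plane: axis xy at z", [ (c0+A*(zz-200)/A[2]).round(1) for zz in(165,175)])
E
python3 m2.py
```

```text
top 354 [ 526.76209328 -109.53662646] 198.59722665489417 rms 0.5758986091515723 h range [-15.93935264 -13.17539672   3.69905724  16.32201822  17.13375082]
ring h [16.11565798 22.39898431 24.35439494 25.45283519 27.36747976] 291
foot-plane: axis xy at z [array([ 550. , -101.7,  165. ]), array([ 543.4, -104. ,  175. ])]
scene 17 [ 527.50295778 -108.25561874] 195.51222009653898 rms 0.35905375116175264 h range [-16.35926606 -15.9418504   14.34449524  16.20637101  16.26999747]
ring h [17.60834749 19.52216402 22.15725269 24.49021262 26.69867455] 74
foot-plane: axis xy at z [array([ 551.1, -101.7,  165. ]), array([ 544.4, -103.6,  175. ])]
```

{"op": "play_rows", "data": {
  "increments": "0.5 0 0 0.045 0;0.5 0.0198 0.042 0.018 8.275;0.5 0.0198 0.042 0.018 8.275;0.5 0.0198 0.042 0 8.275;0.5 0.0198 0.042 0 8.275;0.5 0.0198 0.042 0 8.275;0.5 0.0198 0.042 0 8.275;0.5 0.0198 0.042 0 8.275;0.5 0.0198 0.042 0 8.275;0.5 0.0198 0.042 0 0;0.5 0.0198 0.042 0 0;0.5 0.0198 0.042 0 0;0.5 0.0198 0.042 0 0;0.5 0.0198 0.042 0 0;0.5 0.0198 0.042 0 0;0.5 0.0198 0.042 0 0;0.5 0.0198 0.042 0 0;0.5 0.0198 0.042 0 0;0.5 0.0198 0.042 0 0;0.5 0 0 0 0"
}}

```text
t: 2.1
ee_pos: [540.7, 162.6, 303.1]
orientation: [-2.345, -2.09, -0.002]
ft_force: [-0.0, -0.7, -0.1]
width: 44.0
```

{"op": "play_rows", "data": {
  "increments": "0.5 -0.002 -0.0035 -0.04 0;0.5 0 0 -0.04 0;0.5 0 0 -0.04 0;0.5 0 0 -0.02 0;0.5 0 0 -0.012 0;0.5 0 0 0 0;0.5 0 0 0 0"
}}

```text
t: 2.8
ee_pos: [537.8, 154.7, 152.5]
orientation: [2.349, 2.085, 0.001]
ft_force: [-0.5, 0.1, 0.2]
width: 43.7
```

```bash
python3 - <<'E'
from h import *
a=cam("scene");b=cam("top")
A=cv2.resize(a["img"][120:280,320:520],None,fx=2,fy=2);B=cv2.resize(b["img"][170:330,130:330],None,fx=2,fy=2)
cv2.imwrite("pics/g1.png",np.hstack([A,B])[:,:,::-1]);print(ctrl.get_obs()["ee_pos"])
E
```

```text
[538.17902833 154.98860509 153.14211806]
```

View pics/g1.png

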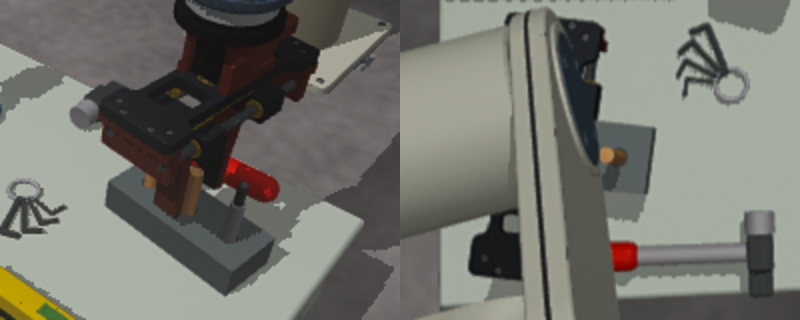

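The fingers straddle the short dowel (crop ~(195,190)), about 4 mm short in y; I'll correct that and close.

{"op": "play_rows", "data": {
  "increments": "0.5 0.0005 0.004 -0.002 0;0.5 0 0 0 0;0 0 0 0 0;0 0 0 0 0;0 0 0 0 0;0 0 0 0 0;0 0 0 0 0;0 0 0 0 0;0 0 0 0.02 0;0 0 0 0.04 0;0 0 0 0.04 0;0 0 0 0.04 0;0 0 0 0.02 0;0 0 0 0 0"
}}

```text
t: 4.3
ee_pos: [539.4, 159.3, 313.1]
orientation: [2.347, 2.084, 0.009]
ft_force: [0.8, 0.1, 0.1]
width: 11.7
```

```bash
python3 - <<'E'
from h import *
a=cam("scene");b=cam("top");o=ctrl.get_obs();print(o["ee_pos"],o["width"])
A=cv2.resize(a["img"][60:260,320:520],None,fx=2,fy=2);B=cv2.resize(b["img"][130:330,130:330],None,fx=2,fy=2)
cv2.imwrite("pics/g2.png",np.hstack([A,B])[:,:,::-1])
E
```

```text
[537.39671298 158.7472534  309.17648333] 11.067105033986241
```

View pics/g2.png

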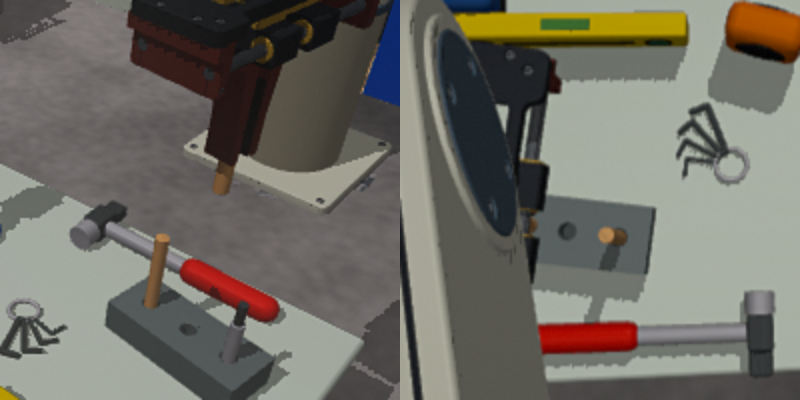

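Dowel is held upright, and the rack's middle hole is empty. I'll measure where its lower end sits relative to the TCP.

```bash
cat > dow.py <<'E'
from h import *
def dowel(n,box,zmin=100):
    d=cam(n);p=pts(d);h=cv2.cvtColor(d["img"],cv2.COLOR_RGB2HSV)
    a,b,c,e=box;m=np.zeros(h.shape[:2],bool);m[c:e,a:b]=True
    m&=(h[...,0]>6)&(h[...,0]<22)&(h[...,1]>70)&(h[...,2]>70)&(p[...,2]>zmin)&(p[...,2]<500)
    return p[m],d
E
python3 - <<'E'
from dow import *
q,d=dowel("scene",(415,450,125,165),200)
e=ctrl.get_obs()["ee_pos"];print(e,len(q),q.min(0)-e,q.max(0)-e,np.median(q,0)-e,q[q[:,2]<q[:,2].min()+5].mean(0)-e)
E
```

```text
[536.91064213 158.61469362 308.2693557 ] 114 [ -1.83266253  -4.72108571 -29.83758219] [11.16305407 12.46059761  6.2114463 ] [  4.86761337   3.89449073 -18.3925413 ] [  3.98498289   2.50483879 -27.68875723]
```

{"op": "play_rows", "data": {
  "increments": "0 -0.003 -0.034 0 -8.1;0 -0.003 -0.034 0 -8.1;0 -0.003 -0.034 0 -8.1;0 -0.003 -0.034 0 -8.1;0 -0.003 -0.034 0 -8.1;0 -0.003 -0.034 0 -8.1;0 -0.003 -0.034 -0.01 -8.1;0 -0.0025 -0.034 -0.02 -8.1;0 0 0 0 0;0 0 0 0 0;0 0 0 0 0"
}}

```text
t: 5.55
ee_pos: [514.1, -112.4, 279.2]
orientation: [-3.1, -0.505, 0.001]
ft_force: [0.3, -0.3, -0.1]
width: 11.7
```

```bash
python3 - <<'E'
from dow import *
a=cam("scene");b=cam("top");o=ctrl.get_obs();print(o["ee_pos"],o["orientation"],o["width"],o["qpos"])
A=cv2.resize(a["img"][60:200,225:365],None,fx=3,fy=3)
cv2.imwrite("pics/g3.png",np.hstack([A,cv2.resize(b["img"][170:310,310:430],None,fx=3,fy=3)])[:,:,::-1])
q,d=dowel("scene",(270,340,60,150),228)
e=ctrl.get_obs()["ee_pos"];print(e,len(q),q.min(0)-e,q.max(0)-e,np.median(q,0)-e,q[q[:,2]<q[:,2].min()+5].mean(0)-e)
E
```

```text
[ 514.49769187 -112.16546205  279.83662204] [-3.10052003e+00 -5.05907403e-01 -4.63263852e-04] 11.401447688679527 [-2.37356670e-01  2.11982737e-01  1.79084528e+00  1.96866935e-04
  1.13851995e+00  1.00987080e+00]
[ 514.54913072 -112.17736455  279.98497833] 141 [ -4.60902783  -3.31384297 -50.89699842] [12.17670429  8.78232938 32.78501288] [ 3.30781909  4.18116923 -9.37132261] [ 10.44449448   3.81292985 -49.773624  ]
```

View pics/g3.png

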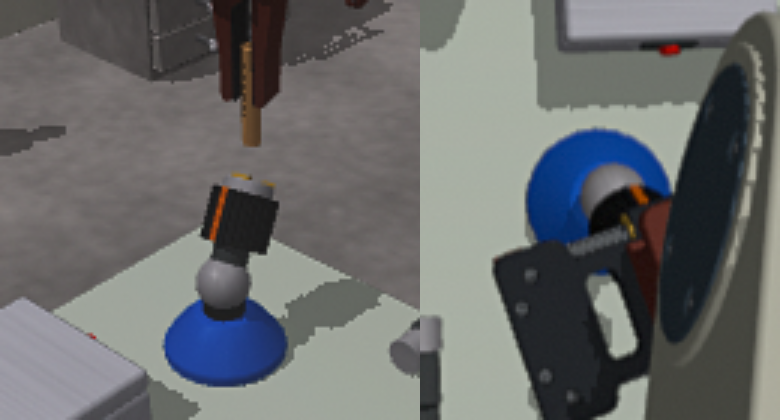

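Dowel hangs above the mouth in the scene crop (dowel tip (251,145), mouth (250,183)), and yaw is aligned. I'll lower it into the mouth.

{"op": "play_rows", "data": {
  "increments": "0 -0.001 -0.0014 -0.01 0;0 0 0 -0.01 0;0 0 0 -0.006 0;0 0 0 0 0;0 0 0 0 0"
}}

```text
t: 6.2
ee_pos: [513.1, -114.5, 253.4]
orientation: [-3.101, -0.502, 0.001]
ft_force: [0.4, 0.7, -0.6]
width: 11.3
```

{"op": "play_rows", "data": {
  "increments": "0 0 0 -0.003 0;0 0 0 -0.003 0;0 0 0 0 0;0 0 0 0 0"
}}

```text
t: 6.6
ee_pos: [513.2, -114.5, 247.7]
orientation: [-3.101, -0.502, 0.0]
ft_force: [0.1, 0.8, 0.8]
width: 11.3
```

```bash
cat > look.py <<'E'
import sys
from dow import *
a=cam("scene");b=cam("top");o=ctrl.get_obs();print(o["t"],o["ee_pos"].round(1),o["ft_force"].round(1),o["width"])
A=cv2.resize(a["img"][70:170,265:365],None,fx=4,fy=4)
cv2.imwrite("pics/"+sys.argv[1],np.hstack([A,cv2.resize(b["img"][200:300,330:430],None,fx=4,fy=4)])[:,:,::-1])
E
python3 look.py g4.png
```

```text
6.7 [ 513.3 -114.6  247.8] [-0.2  0.1  0.2] 11.242962983852536
```

View pics/g4.png

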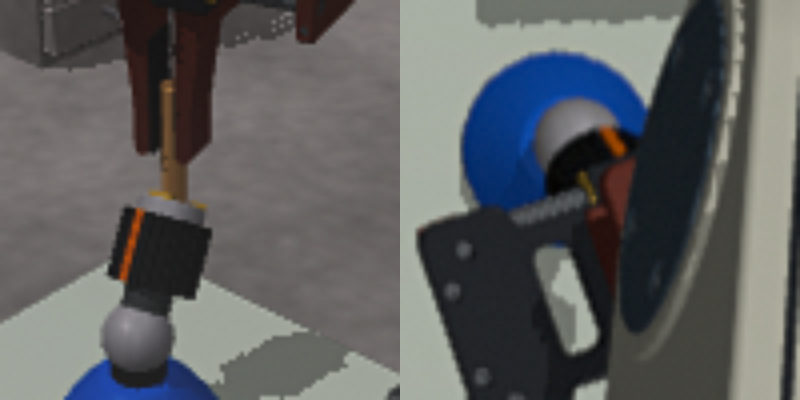

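{"op": "play_rows", "data": {
  "increments": "0 0 0 -0.0015 0;0 0 0 -0.0015 0;0 0 0 0 0;0 -0.0035 -0.0012 -0.0007 0;0 -0.0033 -0.0011 -0.001 0;0 0 0 0 0"
}}

```text
t: 7.3
ee_pos: [508.6, -116.6, 244.4]
orientation: [3.101, 0.502, 0.009]
ft_force: [5.4, 4.3, 3.8]
width: 11.4
```

{"op": "play_rows", "data": {
  "increments": "0 -0.0032 -0.0011 -0.0013 0;0 -0.0031 -0.001 -0.0015 0;0 0 0 0 0"
}}

```text
t: 7.6
ee_pos: [503.1, -118.5, 242.6]
orientation: [3.101, 0.501, 0.013]
ft_force: [5.6, 5.5, 11.3]
width: 11.1
```

```bash
python3 look.py g5.png
```

```text
7.7 [ 503.2 -118.5  242.6] [ 5.2  5.1 11.7] 11.610401002555655
```

View pics/g5.png

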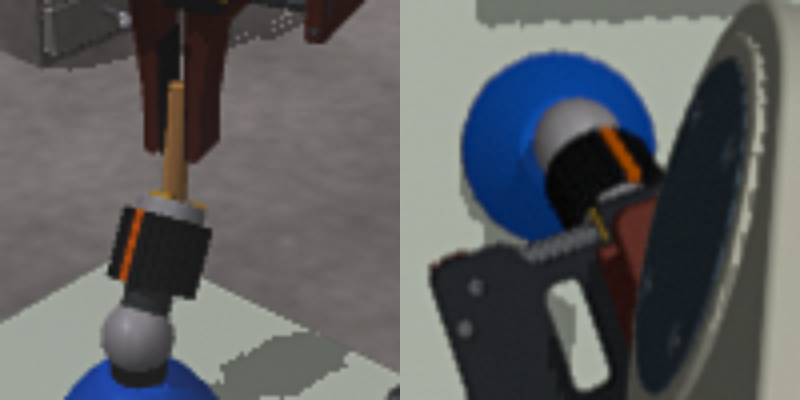

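Dowel tip is captured and the dowel is pivoting towards the chuck axis with modest force; I continue the arc.

{"op": "play_rows", "data": {
  "increments": "0 -0.0029 -0.001 -0.001 0;0 -0.0027 -0.0009 -0.0015 0;0 -0.0025 -0.0008 -0.0018 0;0 0 0 0 0;0 0 0 0 0"
}}

```text
t: 8.2
ee_pos: [494.4, -121.7, 237.7]
orientation: [3.1, 0.502, 0.01]
ft_force: [4.7, 2.4, 8.5]
width: 11.5
```

{"op": "play_rows", "data": {
  "increments": "0 0.001 0.0003 -0.002 0;0 0.0011 0.0004 -0.002 0;0 0 0 0 0;0 0 0 0 0"
}}

```text
t: 8.6
ee_pos: [496.3, -121.0, 233.2]
orientation: [3.1, 0.502, 0.008]
ft_force: [5.0, 1.8, 4.0]
width: 11.2
```

```bash
python3 look.py g6.png
```

```text
8.7 [ 496.3 -121.   233.2] [5.2 1.1 3.8] 11.465048447131851
```

View pics/g6.png

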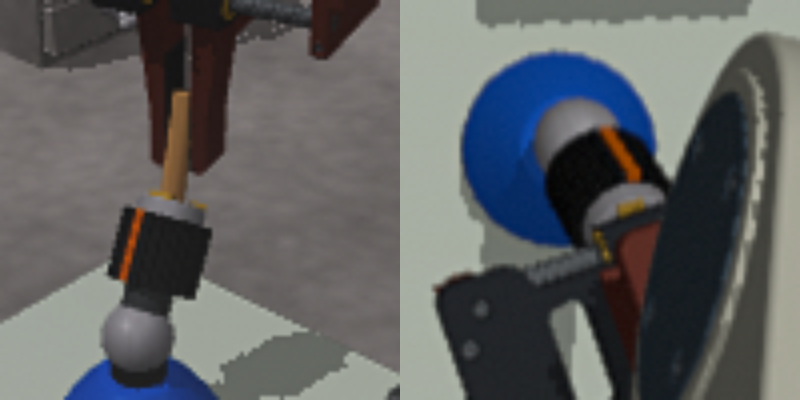

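{"op": "play_rows", "data": {
  "increments": "0 0.0008 0.0003 -0.002 0;0 0.001 0.0003 -0.002 0;0 0.0012 0.0004 -0.002 0;0 0 0 0 0;0 0 0 0 0"
}}

```text
t: 9.2
ee_pos: [499.2, -120.0, 227.0]
orientation: [3.1, 0.502, 0.008]
ft_force: [4.8, 1.5, 3.2]
width: 11.3
```

{"op": "play_rows", "data": {
  "increments": "0 0.001 0.0003 -0.0017 0;0 0.0012 0.0004 -0.0017 0;0 0 0 0 0;0 0 0 0 0"
}}

```text
t: 9.6
ee_pos: [501.2, -119.4, 223.3]
orientation: [3.1, 0.502, 0.007]
ft_force: [5.8, 0.9, 0.5]
width: 11.3
```

Low forces, about 25 mm from the mouth along the axis. Release so the dowel slides down, back off, and look.

{"op": "play_rows", "data": {
  "increments": "0.35 0 0 0 0;0.35 0 0 0 0;0.35 0 0 0 0;0.35 0 0 0 0;0.35 -0.005 -0.002 0.01 0;0.35 -0.01 -0.003 0.02 0;0.35 -0.01 -0.003 0.03 0;0.35 0 0 0.04 0;0.35 0 0 0 0"
}}

```text
t: 10.5
ee_pos: [476.4, -128.2, 328.2]
orientation: [3.097, 0.501, 0.013]
ft_force: [1.1, -0.5, 0.9]
width: 31.1
```

```bash
python3 look.py g7.png; python3 - <<'E'
from dow import *
M=np.array([513.4,-113.6,220.5]);A=np.array([-.544,-.183,.819])
q,d=dowel("scene",(290,330,70,130),222)
h=(q-M)@A; print(len(q),np.percentile(h,[1,50,90,97,100]),q[h>np.percentile(h,90)].mean(0))
E
```

```text
10.6 [ 474.4 -127.5  323.8] [-0.1 -0.1  0. ] 30.625599218077554
113 [-12.9038458   15.1532425   28.66477486  30.96598733  32.28757524] [ 495.39532704 -117.39565282  244.9373131 ]
```

View pics/g7.png

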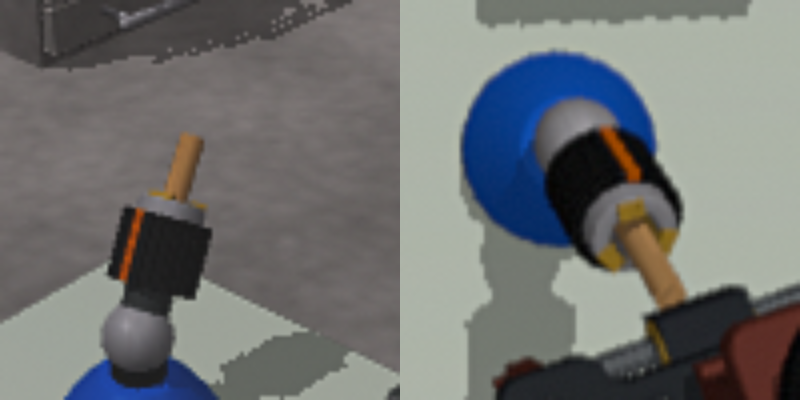

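Dowel leans along the chuck axis with 32 mm protruding, so it stands on the bottom (home). Orange sleeve stripe is at top-crop (620,155) as the turn reference. Next, go around the sleeve with +30° pre-yaw.

{"op": "play_rows", "data": {
  "increments": "1 0.0172 0.006 0 7.5;1 0.0172 0.006 0 7.5;1 0.0171 0.0061 0 7.5;1 0 0 0 7.5;1 0 0 0 0;1 0 0 -0.04 0;1 0 0 -0.04 0;1 0 0 -0.04 0;1 0 0 -0.015 0;1 0 0 0 0;1 0 0 0 0"
}}

```text
t: 11.75
ee_pos: [525.5, -109.2, 187.4]
orientation: [-2.866, -1.285, 0.001]
ft_force: [0.8, -0.7, 0.2]
width: 87.9
```

{"op": "play_rows", "data": {
  "increments": "1 0.0004 0 -0.003 0;0 0 0 0 0;0 0 0 0 0;0 0 0 0 0;0 0 0 0 0;0 0 0 0 0"
}}

```text
t: 12.35
ee_pos: [527.6, -110.1, 184.9]
orientation: [2.862, 1.287, 0.004]
ft_force: [9.4, -11.9, -7.7]
width: 51.4
```

{"op": "play_rows", "data": {
  "increments": "0 0 0 0 -5;0 0 0 0 -5;0 0 0 0 -5;0 0 0 0 -5;0 0 0 0 0"
}}

```text
t: 12.85
ee_pos: [527.4, -110.1, 184.6]
orientation: [3.044, 0.766, 0.003]
ft_force: [3.7, -4.1, -3.8]
width: 45.9
```

{"op": "play_rows", "data": {
  "increments": "0 0 0 0 -5;0 0 0 0 -5;0 0 0 0 -5;0 0 0 0 -5;0 0 0 0 -5;0 0 0 0 -5;0 0 0 0 -5;0 0 0 0 -5;0 0 0 0 0"
}}

```text
t: 13.75
ee_pos: [526.6, -109.0, 185.2]
orientation: [-3.125, 0.32, -0.001]
ft_force: [-0.9, 0.0, 6.4]
width: 49.6
```

```bash
python3 look.py g8.png
```

```text
13.85 [ 526.6 -109.   185.2] [-0.8 -0.6  4.4] 49.25941148064988
```

View pics/g8.png

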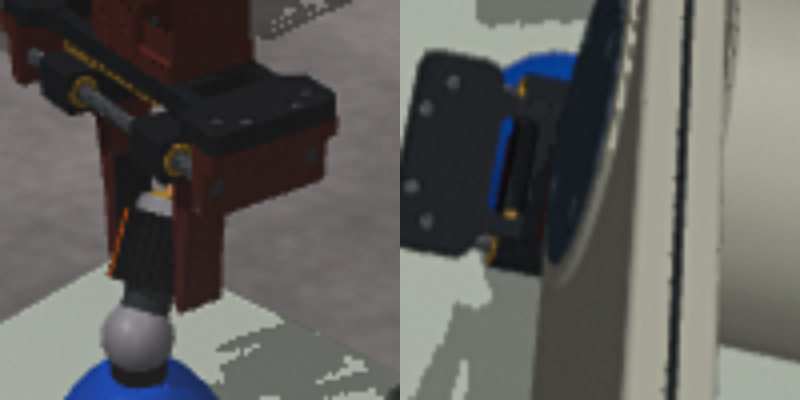

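The stripe moved left (135→118 in the scene crop): clockwise seen from above, as wanted. Now ratchet.

{"op": "play_rows", "data": {
  "increments": "0.85 0 0 0 0;0.85 0 0 0 0;0.85 0 0 0 7.5;0.85 0 0 0 7.5;0.85 0 0 0 7.5;0.85 0 0 0 7.5;0.85 0 0 0 7.5;0.85 0 0 0 7.5;0.85 0 0 0 7.5;0.85 0 0 0 7.5;0 0 0 0 0;0 0 0 0 0;0 0 0 0 0;0 0 0 0 0;0 0 0 0 0"
}}

```text
t: 15.35
ee_pos: [527.7, -110.4, 184.5]
orientation: [2.864, 1.284, 0.003]
ft_force: [5.1, -5.3, -5.2]
width: 49.7
```

{"op": "play_rows", "data": {
  "increments": "0 0 0 0 -5;0 0 0 0 -5;0 0 0 0 -5;0 0 0 0 -5;0 0 0 0 -5;0 0 0 0 -5;0 0 0 0 -5;0 0 0 0 -5;0 0 0 0 -5;0 0 0 0 -5;0 0 0 0 -5;0 0 0 0 -5;0 0 0 0 0;0.85 0 0 0 0;0.85 0 0 0 0;0.85 0 0 0 0"
}}

```text
t: 16.95
ee_pos: [525.9, -109.2, 184.2]
orientation: [3.126, -0.317, -0.001]
ft_force: [0.6, 0.5, -0.5]
width: 70.2
```

```bash
cat > jaw.py <<'E'
from h import *
# stripe angle about chuck axis, both cameras
M=np.array([513.4,-113.6,220.5]);A=np.array([-.544,-.183,.819]);A/=np.linalg.norm(A)
V=np.array([.319,-.948,0]);U=np.cross(V,A)
for n,b in(("scene",(275,325,112,160)),("top",(340,405,205,275))):
    d=cam(n);p=pts(d);h=cv2.cvtColor(d["img"],cv2.COLOR_RGB2HSV);q=(p-M);ax=q@A
    r=np.linalg.norm(np.cross(q,A),axis=-1)
    m=(h[...,0]<16)&(h[...,1]>170)&(h[...,2]>60)&(abs(r-22)<4)&(ax>-46)&(ax<-6)
    a=np.degrees(np.arctan2(q[m]@U,q[m]@V));print(n,m.sum(),np.median(a) if m.any() else None)
E
python3 jaw.py; python3 - <<'E'
from h import *
M=np.array([513.4,-113.6,220.5]);A=np.array([-.544,-.183,.819]);A/=np.linalg.norm(A)
V=np.array([.319,-.948,0]);U=np.cross(V,A)
for n in("scene","top"):
    z=np.load(n+"0.npz");h=cv2.cvtColor(z["img"],cv2.COLOR_RGB2HSV);q=z["p"]-M;ax=q@A;r=np.linalg.norm(np.cross(q,A),axis=-1)
    m=(h[...,0]<16)&(h[...,1]>170)&(h[...,2]>60)&(abs(r-22)<4)&(ax>-46)&(ax<-6)
    print("start",n,m.sum(),np.median(np.degrees(np.arctan2(q[m]@U,q[m]@V))))
E
```

```text
scene 0 None
top 0 None
start scene 37 -74.8938553784824
start top 52 -72.80490031218258
```

{"op": "play_rows", "data": {
  "increments": "0.85 0 0 0 7.5;0.85 0 0 0 7.5;0.85 0 0 0 7.5;0.85 0 0 0 7.5;0.85 0 0 0 7.5;0.85 0 0 0 7.5;0.85 0 0 0 7.5;0.85 0 0 0 7.5;0 0 0 0 0;0 0 0 0 0;0 0 0 0 0;0 0 0 0 0;0 0 0 0 0"
}}

```text
t: 18.35
ee_pos: [527.8, -110.4, 184.6]
orientation: [2.864, 1.284, 0.004]
ft_force: [5.0, -6.2, -4.5]
width: 50.0
```

{"op": "play_rows", "data": {
  "increments": "0 0 0 0 -5;0 0 0 0 -5;0 0 0 0 -5;0 0 0 0 -5;0 0 0 0 -5;0 0 0 0 -5;0 0 0 0 -5;0 0 0 0 -5;0 0 0 0 -5;0 0 0 0 -5;0 0 0 0 -5;0 0 0 0 -5;0 0 0 0 0;0.85 0 0 0 0;0.85 0 0 0 0"
}}

```text
t: 19.85
ee_pos: [525.9, -109.2, 184.3]
orientation: [3.125, -0.316, -0.001]
ft_force: [0.5, -0.5, -0.3]
width: 62.1
```

{"op": "play_rows", "data": {
  "increments": "0.85 0 0 0 7.5;0.85 0 0 0 7.5;0.85 0 0 0 7.5;0.85 0 0 0 7.5;0.85 0 0 0 7.5;0.85 0 0 0 7.5;0.85 0 0 0 7.5;0.85 0 0 0 7.5;0 0 0 0 0;0 0 0 0 0;0 0 0 0 0;0 0 0 0 0;0 0 0 0 0;0 0 0 0 -5;0 0 0 0 -5;0 0 0 0 -5;0 0 0 0 -5;0 0 0 0 -5;0 0 0 0 -5"
}}

```text
t: 21.75
ee_pos: [526.9, -110.0, 184.4]
orientation: [3.101, 0.494, 0.002]
ft_force: [1.2, -3.6, -0.4]
width: 43.4
```

```bash
python3 -c "
from h import *
o=ctrl.get_obs();print(o['moment'],o['ft_force'],o['width'],o['qpos'],o['ee_pos'])"; python3 jaw.py
```

```text
[-0.83004609 -0.29947677 -0.02819735] [ 1.16418976 -3.6241245  -0.42216256] 43.41529135376877 [-2.27250333e-01  3.46375748e-01  1.85359906e+00 -1.49939185e-03
  9.40017287e-01  1.02816600e+00] [ 526.86474562 -110.00553965  184.39978016]
scene 0 None
top 0 None
```

{"op": "play_rows", "data": {
  "increments": "0 0 0 0 -5;0 0 0 0 -5;0 0 0 0 -5"
}}

```text
t: 22.15
ee_pos: [526.7, -109.4, 184.7]
orientation: [3.14, 0.092, 0.001]
ft_force: [1.6, -2.7, 1.4]
width: 46.3
```

```bash
cat > mo.py <<'E'
from h import *
o=ctrl.get_obs();print(o['moment'].round(3),o['ft_force'].round(1),o['width'],o['orientation'],o['ee_pos'])
E
python3 mo.py
```

```text
[1.159 0.064 1.295] [ 1.6 -2.7  1.4] 46.32492916123539 [3.13983679e+00 9.17563181e-02 1.29998495e-03] [ 526.73976952 -109.41481965  184.72037379]
```

{"op": "play_rows", "data": {
  "increments": "0 0 0 0 -5;0 0 0 0 -5;0 0 0 0 -5"
}}

```text
t: 22.45
ee_pos: [526.5, -108.9, 185.0]
orientation: [-3.125, 0.319, -0.001]
ft_force: [1.3, -0.9, 1.2]
width: 49.5
```

```bash
python3 mo.py
```

```text
[ 1.057 -0.537  0.936] [ 1.3 -0.9  1.2] 49.525295280818796 [-3.12469576e+00  3.19490639e-01 -7.07301960e-04] [ 526.49432793 -108.8715278   184.98245395]
```

{"op": "play_rows", "data": {
  "increments": "0.85 0 0 0 0;0.85 0 0 0 0;0.85 0 0 0 7.5;0.85 0 0 0 7.5;0.85 0 0 0 7.5;0.85 0 0 0 7.5;0.85 0 0 0 7.5;0.85 0 0 0 7.5;0.85 0 0 0 7.5;0.85 0 0 0 7.5;0 0 0 0 0;0 0 0 0 0;0 0 0 0 0;0 0 0 0 0;0 0 0 0 0;0 0 0 0 -5;0 0 0 0 -5;0 0 0 0 -5"
}}

```text
t: 24.25
ee_pos: [527.5, -110.0, 184.4]
orientation: [3.009, 0.895, 0.003]
ft_force: [5.8, -2.6, -8.1]
width: 46.8
```

```bash
python3 mo.py
```

```text
[-0.17  -0.889  0.437] [ 5.8 -2.6 -8.1] 46.81926208947871 [3.00884412 0.89549894 0.00341662] [ 527.52505061 -110.04443732  184.39201206]
```

{"op": "play_rows", "data": {
  "increments": "0 0 0 0 -5;0 0 0 0 -5;0 0 0 0 -5"
}}

```text
t: 24.55
ee_pos: [526.9, -110.0, 184.5]
orientation: [3.101, 0.495, 0.002]
ft_force: [0.6, -3.3, 0.5]
width: 44.0
```

```bash
python3 mo.py
```

```text
[-0.837 -0.253 -0.078] [ 0.6 -3.3  0.5] 43.97549561692 [3.10060115e+00 4.95006075e-01 1.77497875e-03] [ 526.89275468 -109.99780261  184.47451796]
```

{"op": "play_rows", "data": {
  "increments": "0 0 0 0 -5;0 0 0 0 -5;0 0 0 0 -5;0 0 0 0 -5;0 0 0 0 -5;0 0 0 0 -5"
}}

```text
t: 25.15
ee_pos: [526.8, -109.0, 185.0]
orientation: [-3.124, 0.323, -0.002]
ft_force: [-1.1, 1.6, 5.9]
width: 49.4
```

```bash
python3 mo.py
```

```text
[ 1.587 -0.016  1.015] [-1.1  1.6  5.9] 49.40977537233928 [-3.12448710e+00  3.22764678e-01 -1.83642434e-03] [ 526.8038841  -108.95028919  184.95168231]
```

{"op": "play_rows", "data": {
  "increments": "0.85 0 0 0 0;0.85 0 0 0 0;0.85 0 0 0 0;0.85 0 0 0.04 0;0.85 0 0 0.04 0;0.85 0 0 0.04 0;0.85 -0.03 0 0.04 0;0.85 -0.04 0 0 0;0.85 0 0 0 0"
}}

```text
t: 26.05
ee_pos: [452.9, -108.9, 345.4]
orientation: [3.125, -0.317, 0.0]
ft_force: [0.7, 0.6, 0.2]
width: 74.7
```

```bash
python3 look.py g9.png; python3 jaw.py
```

```text
26.15 [ 455.9 -109.2  344.7] [ 0.2 -0.5  0.1] 74.56616559659943
scene 0 None
top 0 None
```

View pics/g9.png

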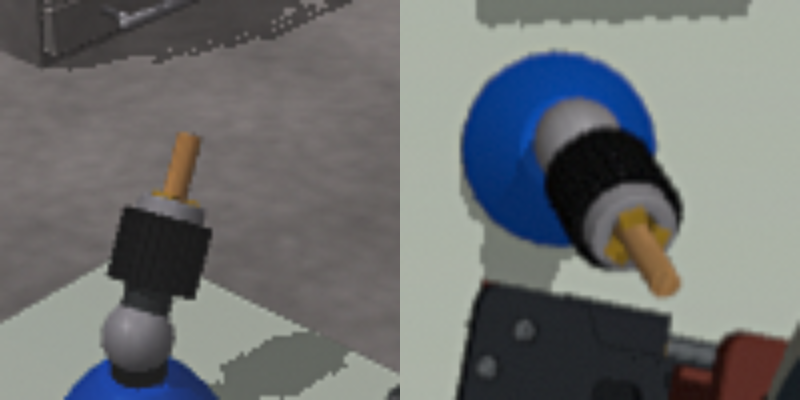

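Dowel is upright on the axis and the jaws look to be at it; the stripe has gone round to the hidden underside. Torque evidence is inconclusive, so I'll do more tightening strokes.

{"op": "play_rows", "data": {
  "increments": "0.85 0.035 0 0 7.5;0.85 0.035 0 0 7.5;0.85 0 0 0 7.5;0.85 0 0 0 7.5;0.85 0 0 -0.04 7.5;0.85 0 0 -0.04 7.5;0.85 0 0 -0.04 7.5;0.85 0 0 -0.04 7.5;0.85 0 0 0 0;0.85 0 0 0 0"
}}

```text
t: 27.25
ee_pos: [526.6, -109.0, 183.9]
orientation: [-2.866, -1.283, 0.003]
ft_force: [0.4, 0.7, 0.8]
width: 74.7
```

{"op": "play_rows", "data": {
  "increments": "0 0 0 0 0;0 0 0 0 0;0 0 0 0 0;0 0 0 0 0;0 0 0 0 0;0 0 0 0 -5;0 0 0 0 -5;0 0 0 0 -5;0 0 0 0 -5;0 0 0 0 -5;0 0 0 0 -5"
}}

```text
t: 28.35
ee_pos: [528.2, -109.6, 185.3]
orientation: [3.1, 0.497, 0.007]
ft_force: [3.4, -3.6, 1.9]
width: 43.5
```

```bash
python3 mo.py
```

```text
[-0.796 -0.772 -0.013] [ 3.4 -3.6  1.9] 43.539400536399356 [3.10018082 0.49699524 0.00656803] [ 528.19373333 -109.58784839  185.31256216]
```

{"op": "play_rows", "data": {
  "increments": "0 0 0 0 -5;0 0 0 0 -5;0 0 0 0 -5"
}}

```text
t: 28.65
ee_pos: [527.9, -109.3, 185.5]
orientation: [3.14, 0.091, 0.006]
ft_force: [4.8, -4.1, 3.7]
width: 46.6
```

```bash
python3 mo.py
```

```text
[ 0.291 -0.57   1.081] [ 4.8 -4.1  3.7] 46.59047575059759 [3.13963449 0.09054725 0.00566763] [ 527.92403331 -109.32305638  185.51826277]
```

{"op": "play_rows", "data": {
  "increments": "0 0 0 0 -5;0 0 0 0 -5;0 0 0 0 -5"
}}

```text
t: 28.95
ee_pos: [527.5, -109.1, 185.8]
orientation: [-3.125, 0.32, -0.004]
ft_force: [5.9, -1.4, 2.6]
width: 49.5
```

```bash
python3 mo.py
```

```text
[ 1.041 -0.995  1.095] [ 5.9 -1.4  2.6] 49.51169992730082 [-3.12491601  0.32043665 -0.00448121] [ 527.49358688 -109.05809353  185.81654451]
```

Numbers can't tell whether it is tight, so I'll probe: take the dowel's free end and nudge it 2 mm sideways; a clamped dowel resists.

{"op": "play_rows", "data": {
  "increments": "0.85 0 0 0 0;0.85 0 0 0 0;0.85 0 0 0 0;0.85 0 0 0.04 0;0.85 0 0 0.04 0;0.85 0 0 0.04 0;0.5 -0.026 -0.01 0 7.5;0.5 0 0 0 7.5;0.5 0 0 0 7.5;0.5 0 0 0 7.5;0.5 0 0 -0.04 0;0.5 0 0 -0.025 0;0.5 0 0 -0.008 0;0.5 0 0 0 0;0.5 0 0 0 0"
}}

```text
t: 30.45
ee_pos: [500.8, -119.3, 232.4]
orientation: [3.101, 0.503, 0.001]
ft_force: [-0.0, 0.3, -0.3]
width: 44.1
```

```bash
python3 mo.py;  python3 - <<'E'
from dow import *
M=np.array([513.4,-113.6,220.5]);A=np.array([-.544,-.183,.819]);A/=np.linalg.norm(A)
for n,b in (("scene",(285,340,70,130)),("top",(340,405,205,275))):
    q,d=dowel(n,b,222);h=(q-M)@A;q=q[h>5];h=h[h>5]
    if len(q): print(n,len(q),np.percentile(h,[1,50,97,100]))
E
```

```text
[-0.02   0.014 -0.061] [-0.   0.3 -0.3] 44.06152168319263 [3.10076001e+00 5.02656107e-01 1.42121719e-03] [ 500.79252316 -119.291561    232.36692036]
scene 96 [ 5.78444486 19.95562059 82.02543703 85.80298898]
top 8 [79.85512825 85.0725688  97.54450921 99.9849591 ]
```

{"op": "play_rows", "data": {
  "increments": "0.5 0 0 -0.005 0;0 0 0 0 0;0 0 0 0 0;0 0 0 0 0;0 0 0 0 0;0 0 0 0 0"
}}

```text
t: 31.15
ee_pos: [499.9, -118.7, 226.5]
orientation: [-3.1, -0.502, 0.001]
ft_force: [-1.8, 2.8, 1.7]
width: 11.3
```

{"op": "play_rows", "data": {
  "increments": "0 0.0006 -0.0019 0 0;0 0 0 0 0;0 0 0 0 0"
}}

```text
t: 31.45
ee_pos: [500.0, -119.3, 226.4]
orientation: [-3.098, -0.501, 0.002]
ft_force: [-3.7, 9.3, 4.8]
width: 11.2
```

{"op": "play_rows", "data": {
  "increments": "0 -0.0012 0.0038 0 0;0 0 0 0 0;0 0 0 0 0"
}}

```text
t: 31.75
ee_pos: [499.9, -118.0, 226.6]
orientation: [3.1, 0.502, 0.001]
ft_force: [0.3, -3.6, -0.8]
width: 11.0
```

Clamped: 2 mm and 4 mm commanded shifts moved the dowel's end only 0.6 and 1.3 mm, with 6 to 13 N resistance. One more tightening stroke for margin, then retreat.

{"op": "play_rows", "data": {
  "increments": "0 0.0006 -0.0019 0 0;0 0 0 0 0;0.5 0 0 0 0;0.5 0 0 0 0;0.5 0 0 0 0;0.5 -0.005 -0.002 0.01 0;0.85 -0.01 -0.003 0.03 0;0.85 0 0 0.035 0;0.85 0.02 0.007 0 7.5;0.85 0.021 0.008 0 7.5;0.85 0 0 0 7.5;0.85 0 0 0 7.5;0.85 0 0 0 0;0.85 0 0 -0.04 0;0.85 0 0 -0.04 0;0.85 0 0 -0.033 0;0.85 0 0 0 0"
}}

```text
t: 33.45
ee_pos: [523.1, -108.7, 185.0]
orientation: [-2.863, -1.281, 0.01]
ft_force: [0.2, 0.3, -0.1]
width: 74.2
```

```bash
python3 mo.py
```

```text
[-0.027 -0.001  0.001] [ 0.2  0.3 -0.1] 74.24205352810672 [-2.86335412 -1.28115043  0.0098731 ] [ 523.09613244 -108.67142035  185.00965049]
```

{"op": "play_rows", "data": {
  "increments": "0.85 0.003 -0.0007 0 0;0 0 0 0 0;0 0 0 0 0;0 0 0 0 0;0 0 0 0 0;0 0 0 0 -5;0 0 0 0 -5;0 0 0 0 -5;0 0 0 0 -5;0 0 0 0 -5;0 0 0 0 -5;0 0 0 0 -5;0 0 0 0 -5;0 0 0 0 -5;0 0 0 0 -5;0 0 0 0 -5;0 0 0 0 -5"
}}

```text
t: 35.15
ee_pos: [529.7, -109.6, 190.0]
orientation: [-3.125, 0.32, -0.003]
ft_force: [-1.0, 1.8, 8.4]
width: 49.5
```

{"op": "play_rows", "data": {
  "increments": "0.85 0 0 0 0;0.85 0 0 0 0;0.85 0 0 0 0;0.85 0 0 0.04 0;0.85 0 0 0.04 0;0.85 0 0 0.04 0;0.85 -0.03 0 0.04 0;0.85 -0.04 0 0 0;0.85 -0.04 0 0 0;0.85 0 0 0 0"
}}

```text
t: 36.15
ee_pos: [415.2, -109.5, 348.4]
orientation: [3.125, -0.317, -0.002]
ft_force: [0.1, 0.8, -0.2]
width: 75.2
```

```bash
sed 's/fx=4,fy=4/fx=4,fy=4,interpolation=cv2.INTER_CUBIC/g' look.py>look2.py; python3 look2.py g10.png; python3 - <<'E'
from dow import *
M=np.array([513.4,-113.6,220.5]);A=np.array([-.544,-.183,.819]);A/=np.linalg.norm(A)
for n,b in (("scene",(300,325,95,125)),("top",(370,405,245,285))):
    q,d=dowel(n,b,215);h=(q-M)@A;r=np.linalg.norm(np.cross(q-M,A),axis=1);k=(h>5)&(r<14);q=q[k];h=h[k]
    v=q-M-np.outer(h,A);i=h>20;print(n,len(q),"top h",np.percentile(h,[97,100]),"offset low/high",v[~i].mean(0).round(1),v[i].mean(0).round(1))
    q=cam(n);P=pts(q)
    if n=="top":
        for k,(x,y,z) in {"long":(533,117.5,212),"punch":(543.5,200,198)}.items():
            w=P[(abs(P[...,0]-x)<9)&(abs(P[...,1]-y)<9)&(abs(P[...,2]-z)<8)];print(k,len(w),w.mean(0) if len(w) else 0)
E
```

```text
36.25 [ 419.1 -110.   348.9] [ 0.4  0.4 -0.1] 74.71788170862628
scene 87 top h [31.19101674 31.693973  ] offset low/high [3.  3.8 2.8] [2.9 4.  2.8]
top 126 top h [32.30866927 33.39080431] offset low/high [3.  2.5 2.6] [1.8 1.9 1.6]
long 54 [532.67240911 116.19283262 211.2418142 ]
punch 28 [542.628857   199.47421921 196.36544426]
```

View pics/g10.png

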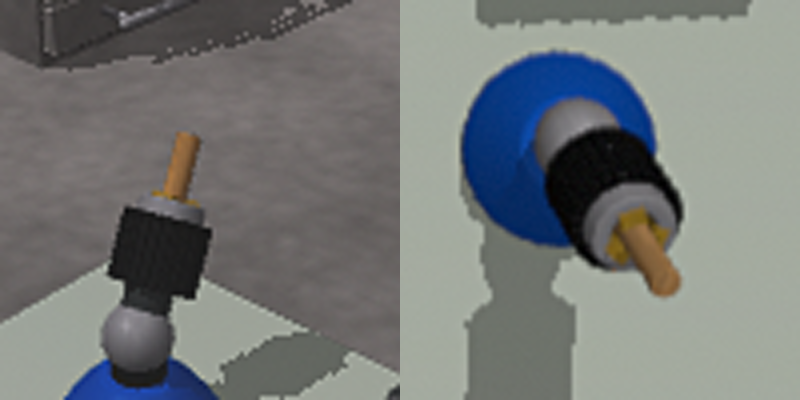

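The jaws sit on the dowel all round. The dowel is parallel to the axis with about 32 mm protruding, its neighbours are unmoved and the robot is clear. I'm handing the job in.

```bash
python3 -c "
from workcell import ctrl
print(ctrl.close_job())"
```

```text
the job is handed in; nothing more can be done
None
```

The short dowel is in the tilted chuck and clamped, and I handed the job in at about 36 s with the arm clear of everything. I gripped it in the rack, set its tip in the mouth, swung it over in the grip onto the tilted axis and let it slide down. I then turned the sleeve clockwise in seven grip-and-turn strokes of about 60° of gripper yaw each.

**Last checks**
- **Depth:** the dowel's end stands 31–33 mm out of the mouth, where 32 is home.
- **Alignment:** seen from the scene camera it lies parallel to the chuck axis. The top camera's offsets differ by about 1 mm along it, which also fits under 0.1 rad.
- **Clamping:** after the sixth stroke I nudged the free end by 2 and then 4 mm. It moved only 0.6 and 1.3 mm, and the measured force changed by about 7 and 13 N. I tightened once more after that, but did not repeat the nudge.
- **Other things:** the long dowel and punch read within about 2 mm of their start positions. I did not measure the other five things again, and the arm never worked near them except for passing well above the stool.

**Not confirmed:** the wrist moments did not show when the sleeve came up tight. The sleeve's orange stripe had also turned out of sight, so I never measured its final angle or the force of each jaw. The evidence for a tight clamp is the nudge test and the last picture, which shows the jaws on the dowel.

I viewed 12 pictures, two over the budget of 10.

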